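# Clear the ware board and hold its cleat against the sprung fence

## Task

Put the two dried clay lumps that lie on the ware board into the blue tub. Then slide the wooden cleat along the board, lying flat, until it bears squarely and about centrally on the sprung fence, and push it until both red pointers stand in their green bands, without ever pushing the fence hard against its end stop. Finish while still holding that steady push, because I am going to screw the cleat down; leave the tool bowl, the cup and the stack of bowls where they are.

Things in the scene. Friction and masses are not known exactly. Their poses are not given: they have to be found in the camera images.
- jig: Fixed plywood ware board with a blue fence housing at its far end. Origin on the table under the board; z up, x along the board towards the fence, y along the fence. Board: x -150 to 210 mm, y -115 to 115 mm, top at z = 18 mm. Housing: x 146 to 206, y -95 to 95, top at z = 54 mm, green bands on top. The free fence face is at x = 90 mm.
- fence_pad (a joint): Travel (m) of the sprung fence: 0 free, grows as it is pushed along jig +x, end stop 0.040. Spring 500 N/m. An aluminium bar 150 mm wide (centred on jig y = 0), 14 mm thick, 4 to 40 mm above the board. Two white tongues at y = -50 and 50 mm (tops 62 mm above the table) carry red pointers back over the housing; they are in the 14 mm green bands at 0.014 to 0.028.
- fence_face (a point): Middle of the fence's flat front face, which looks to the jig's -x; 40 mm above the table. Moves with the fence.
- cleat: Loose brown wooden batten, 28 mm (its x) x 180 mm (its y) x 30 mm tall, about 160 g, with two dark pilot holes on top. It lies flat on the board on the robot's side of the lumps, its y roughly along the fence. Origin at the centre of its underside.
- lump_a: Hard dry lump of brown clay, a squat round piece 36 mm across (widest 9 mm above its underside) and 30 mm tall, about 45 g, on the board between cleat and fence. Origin at the centre of its underside.
- lump_b: Hard dry lump of brown clay, a squat round piece 40 mm across (widest 8 mm above its underside) and 26 mm tall, about 45 g, on the board between cleat and fence. Origin at the centre of its underside.
- tub: Loose open round blue plastic tub, 156 mm across the rim, 132 mm at the foot, 90 mm tall, 4 mm wall, on the table to the left or right of the board. Origin at the centre of its underside.
- tool_bowl: Bystander: white round bowl 132 mm across, 55 mm tall, with a wooden beater standing in it (to 135 mm high). Origin at the centre of its underside.
- cup: Bystander: tan fired-clay cup, 74 mm across, 75 mm tall. Origin at the centre of its underside.
- bowl_stack: Bystander: two stacked clay bowls, 88 mm across, 46 mm tall. Origin at the centre of the underside.
Not all that is in view belongs to the job. Leave any pink, white or yellow look-alike of the lump_b alone.

How it is judged:
On the way, in this order (a step that is already met when the one before it is completed fails the run):
1. both lumps lie in the tub, let go (horizontal distance between each of lump_a, lump_b and tub below 0.075 m and z of lump_a in the frame of tub between -0.01 and 0.08 m and z of lump_b in the frame of tub between -0.01 and 0.08 m and not (contact force between the fingers and lump_a above 0.2 N) and not (contact force between the fingers and lump_b above 0.2 N)), for 0.2 s.
2. the cleat is held against the fence with the pointers in the green (value of joint fence_pad between 0.013 and 0.029 m and contact force between cleat and fence_pad between 5 and 18 N and contact force between the fingers and cleat above 4 N and angle between the x axis of cleat and the x axis of jig, either way round below 0.06 rad and angle between cleat's own z axis and vertical below 0.08 rad and z of cleat in the frame of jig between 0.013 and 0.023 m and y of cleat in the frame of jig between -0.045 and 0.045 m), for 0.5 s.
At the end, for the whole second after the job is handed in: Lumps in the upright tub; cleat at rest, flat on the board (5 mm, 0.08 rad), square to the fence (0.06 rad), within 45 mm of its middle, pushed by the fingers (over 4 N) on the fence with 5 to 18 N at 13 to 29 mm of fence travel, all through the last second (all of step 2 and horizontal distance between each of lump_a, lump_b and tub below 0.075 m and z of lump_a in the frame of tub between -0.01 and 0.08 m and z of lump_b in the frame of tub between -0.01 and 0.08 m and angle between tub's own z axis and vertical below 0.15 rad and linear speed of cleat below 0.02 m/s); the arm keeps its last pose, push and grip.
It fails at once if the fence was pushed hard against its end stop (value of joint fence_pad above 0.038 m).
It fails at once if the tool bowl was disturbed (distance of tool_bowl from where it was at the start of the episode above 0.03 m or angle between tool_bowl's own z axis and vertical above 0.4 rad).
It fails at once if the cup was disturbed (distance of cup from where it was at the start of the episode above 0.03 m or angle between cup's own z axis and vertical above 0.4 rad).
It fails at once if the stack of bowls was disturbed (distance of bowl_stack from where it was at the start of the episode above 0.03 m or angle between bowl_stack's own z axis and vertical above 0.4 rad).
It also fails if it takes over 69 s, if anything falls off the work surface, if the arm or the gripper's body presses on something with over 40 N, if the wrist force passes 120 N, or if a joint passes its speed limit or range.

## Robot

A 7-joint arm with a two-finger parallel gripper is mounted at the origin on the work surface. World frame = base frame: x ahead of the robot, y to its left, z up, the work surface at z = 0. Lengths are in m, angles in rad, forces in N, time in s.
With the tool pointing down it reaches from about 0.425 to 0.925 m from the base axis. Payload 6.8 kg.
Tool frame: the origin (TCP) lies midway between the tips of the shut fingers; the grasp point (between the pads) lies r.grip_point_offset behind it (r.grip_point_offset is the distance from the TCP to the grasp point, in m); z points along the fingers, y is the line along which they close (so a half turn about z gives the same grasp; the last joint's range is limited). The gripper opens to 85 mm and grips with 20 to 120 N. Pads are 22 mm wide; open, the fingers measure 114 mm over their backs; the gripper's body (76 mm by 85 mm) begins 54 mm behind the grasp point. The pads swing forward as they close: fully open they stand 13 mm farther back than shut.
Start: joints at [1.05, 0.477, 0.022, 1.555, -0.011, 1.109, -0.083], TCP at [0.271, -0.618, 0.2] pointing down, gripper open.
Joint ranges: [-2.96, 2.96], [-0.34, 2.1], [-1.41, 1.46], [0.24, 2.44], [-1.37, 4.51], [0.17, 1.92], [-2.96, 2.96]. Speed limits (rad/s): [2.39, 2.39, 3.14, 3.14, 3.14, 3.14, 3.14].

## Interface

Orientations are given as a rotation vector (axis times angle).
In Python, from bench import r gives the robot as it stands. The module is installed in compiled form; this text tells all that it offers.
- The arm moves only by the shell command python3 -m crank 'ROWS' [FORCE]. ROWS is JSON, a list of rows, each a list of 5 numbers: the shift along the world's x, y, z in units of 200 mm (1.0 is 200 mm), then the turn about the world's z in units of 45 degrees (1.0 is 45 degrees), then the opening, from -1 (shut) to 1 (fully open). In form: [[dx, dy, dz, turn, jaw], ...]. A call has 1 to 8 rows; each row shifts and turns the commanded pose from where the row before left it; what a row does not reach is not made up. A row lasts 1/12 s, in which the tool goes at most 41.7 mm and 7.16 degrees, less where a joint would pass 70% of its speed; a pose out of reach is approached as far as the arm can. A call with a number of a shift or a turn outside -1 to 1 is refused whole. A call with a gripper value outside its range is refused whole. The fingers move at their own pace and stop on an object; FORCE is the grip in N (left out, the last holds). Time passes only in rows, so rows that do not move let the fingers close. It gives the time, the measured TCP pose, the force, the opening and the grip force at its end, in the units of the state.
- r.get_obs(): the state, without advancing time (a new reading comes with each control period).
- r.grab_frame(name): name is "scene" or "top" or "wrist"; returns the picture (420x560x3 uint8, blue, green, red); there is no depth.
- r.camera_model(name): a dict with "fx", "fy", "cx", "cy" (pixels), "distortion" ([k1, k2, p1, p2, k3] as OpenCV has them; the pictures are not rectified), "R" (3x3) and "t" (3): a world point X has camera coordinates R X + t. Camera axes: x right, y down, z forward; pixel columns grow to the right and rows downward; lengths in m; the calibration is good to about 2 mm. A picture is of the moment at which its call begins: read the wrist's pose just before it. camera_model takes no time and is no camera call; for the wrist camera it gives the pose at the moment of the call.
- r.hand_in(): hands the job in; it is judged then, once.
The state is a dict: "clock": time; "joints": joint angles; "qvel": joint speeds; "tau": joint torques, N m; "tcp_pos": TCP position; "orientation": TCP orientation; "contact_force": force on the tool from outside, world axes, zero at the start; "moment": the same for the moment, N m; "grip_width": finger opening in m; "gripper_force": force on a finger pad.
Only numpy, scipy, OpenCV 4.12 (cv2) and the standard library are available. Lean on these libraries where they do the work, as an engineer would, in place of code of your own. Each camera call takes 0.05 s, during which the arm holds its last target. There are 200 camera calls.

## Working session

There is one attempt and no reset: what is moved stays moved. The work goes in short steps, Python scripts to look and compute and a shell command to move; the robot and the scene stay as the last step left them, time stands still between calls to the robot, and variables do not carry over. Pictures are saved under pics/ and viewed, at most 10 in all, crops included, and the job is handed in when it is done.

```bash
mkdir -p pics; cat > h.py <<'E'
import numpy as np, cv2
from bench import r
def cam(n):
    c=r.camera_model(n);K=np.array([[c['fx'],0,c['cx']],[0,c['fy'],c['cy']],[0,0,1.]])
    return K,np.array(c['distortion'],float),np.array(c['R']),np.array(c['t'])
def ray(m,uv):
    K,D,R,t=m;p=cv2.undistortPoints(np.array([[uv]],float),K,D)[0,0]
    d=R.T@np.array([p[0],p[1],1]);return -R.T@t,d/np.linalg.norm(d)
def plane(m,uv,z):
    o,d=ray(m,uv);return o+d*(z-o[2])/d[2]
def tri(m1,u1,m2,u2):
    o,d=ray(m1,u1);p,e=ray(m2,u2);s=np.linalg.lstsq(np.c_[d,-e],p-o,rcond=None)[0]
    a,b=o+s[0]*d,p+s[1]*e;return (a+b)/2,np.linalg.norm(a-b)
def proj(m,X):
    K,D,R,t=m;return cv2.projectPoints(np.array(X,float).reshape(-1,1,3),cv2.Rodrigues(R)[0],t,K,D)[0][:,0]
E
python3 - <<'E'
from h import *
o=r.get_obs();print(o['clock'],o['tcp_pos'],o['orientation'],r.grip_point_offset)
for n in('scene','top','wrist'):
    m=cam(n);f=r.grab_frame(n);cv2.imwrite(f'pics/{n}0.png',f);print(n,-m[2].T@m[3],m[2][2],m[0][0,0])
E
```

```text
0.0 [ 0.27049766 -0.61772972  0.19934588] [-3.07324127e+00 -6.43496524e-01  8.07442923e-04] 0.0187
scene [0.99604674 0.45877054 0.64754674] [-0.45790136 -0.52133977 -0.7200911 ] 383.814579358537
top [ 0.38788594 -0.01308276  1.19252604] [ 0.17292363  0.03085371 -0.98445186] 419.1114199081165
wrist [ 0.34597089 -0.58418968  0.37450399] [-0.29086405 -0.12537383 -0.94851437] 322.72028230017577
```

View pics/scene0.png

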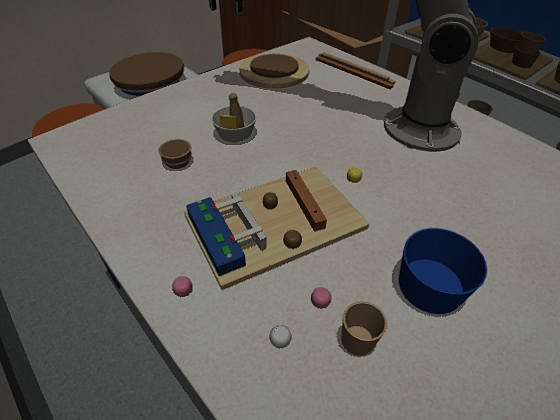

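View pics/top0.png

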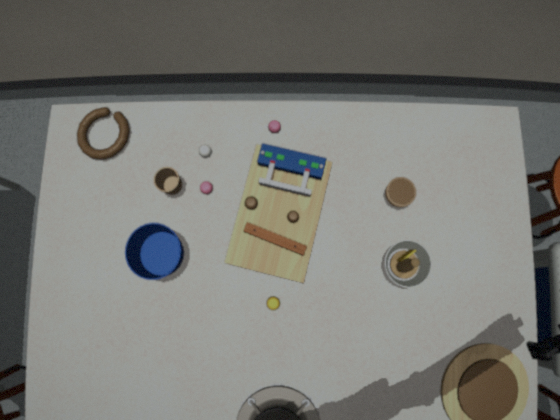

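Candidates: brown lumps on the board at top (251,203) / scene (292,239), and top (293,216) / scene (270,200). The pink ones at top (275,126) and (206,187), white at (205,151) and yellow at (273,303) are off the board and are look-alikes to ignore. The cleat is at top (275,238), the tub at (154,250) on the left, the cup at (168,181), the bowl stack at (401,192) and the tool bowl at (404,263).

```bash
python3 - <<'E'
from h import *
T=cv2.imread('pics/top0.png');S=cv2.imread('pics/scene0.png');mt,ms=cam('top'),cam('scene')
def blobs(img,roi,lo,hi,amin=25):
    x0,y0,x1,y1=roi;h=cv2.cvtColor(img,cv2.COLOR_BGR2HSV)[y0:y1,x0:x1]
    m=cv2.inRange(h,lo,hi);n,l,s,c=cv2.connectedComponentsWithStats(m)
    return [(c[i]+[x0,y0],s[i,4],s[i,:4]+[x0,y0,0,0],np.argwhere(l==i)[:,::-1]+[x0,y0]) for i in range(1,n) if s[i,4]>=amin]
for nm,I,roi in(('top',T,(228,140,335,285)),('scene',S,(180,165,370,290))):
    print(nm)
    for p in [(251,203),(293,216),(275,238),(270,260),(285,188)] if nm=='top' else [(292,239),(270,200),(305,205),(330,230)]:
        print(p,cv2.cvtColor(I,cv2.COLOR_BGR2HSV)[p[1],p[0]])
    for lab,lo,hi in(('brown',(0,60,0),(18,255,105)),('blue',(100,100,40),(125,255,255)),('green',(45,100,40),(85,255,255))):
        for c,a,s,pts in blobs(I,roi,lo,hi):
            rr=cv2.minAreaRect(pts.astype(np.float32));print(lab,c.round(1),a,s,np.round(rr[1],1),cv2.boxPoints(rr).round(1).tolist())
# tub
for I,m,roi,n in((T,mt,(115,215,195,290),'top'),(S,ms,(390,220,500,320),'scene')):
    b=max(blobs(I,roi,(100,90,20),(130,255,255)),key=lambda q:q[1]);print('tub',n,b[0],b[2])
    if n=='top':
        e=cv2.minEnclosingCircle(b[3].astype(np.float32));print(e,plane(m,e[0],.09))
a=cv2.resize(T[140:285,215:345],None,fx=4,fy=4,interpolation=cv2.INTER_CUBIC);cv2.imwrite('pics/crop1.png',a)
E
```

```text
top
(251, 203) [ 16  76 130]
(293, 216) [ 17  79 126]
(275, 238) [ 12 138 126]
(270, 260) [ 23  67 157]
(285, 188) [ 98   8 122]
brown [251.4 203.3] 54 [245 197  12  12] [11.2 10.3] [[243.60000610351562, 204.8000030517578], [248.1999969482422, 195.60000610351562], [258.20001220703125, 200.60000610351562], [253.60000610351562, 209.8000030517578]]
brown [292.7 217.1] 50 [288 211  11  11] [10.6  9.2] [[286.0, 216.0], [292.5, 209.5], [300.0, 217.0], [293.5, 223.5]]
blue [291.5 160.6] 1006 [258 144  68  35] [65.3 20.9] [[257.0, 163.3000030517578], [261.8999938964844, 143.0], [325.3999938964844, 158.3000030517578], [320.5, 178.60000610351562]]
green [267.9 154. ] 34 [264 152   8   5] [4. 7.] [[264.0, 152.0], [271.0, 152.0], [271.0, 156.0], [264.0, 156.0]]
green [280.2 156.6] 37 [277 154   8   6] [7. 5.] [[277.0, 159.0], [277.0, 154.0], [284.0, 154.0], [284.0, 159.0]]
green [302.5 162.1] 38 [299 159   8   7] [7.3 5.1] [[298.20001220703125, 163.39999389648438], [299.79998779296875, 158.60000610351562], [306.70001220703125, 160.89999389648438], [305.1000061035156, 165.6999969482422]]
green [3
[... 1820 characters left out ...]
9482422, 212.39999389648438], [212.39999389648438, 218.8000030517578], [206.39999389648438, 221.8000030517578]]
green [219.2 237.8] 60 [215 234  10   9] [8.5 7.2] [[214.1999969482422, 235.39999389648438], [220.60000610351562, 232.1999969482422], [224.39999389648438, 239.8000030517578], [218.0, 243.0]]
green [225.9 249.6] 62 [221 245  11  10] [8.5 7.2] [[220.8000030517578, 247.60000610351562], [227.1999969482422, 244.39999389648438], [231.0, 252.0], [224.60000610351562, 255.1999969482422]]
tub top [153.40071203 251.0664557 ] [125 223  58  56]
((153.6903533935547, 251.59390258789062), 29.025501251220703) [0.47265508 0.33923255 0.09      ]
tub scene [440.18832194 269.83640189] [399 228  88  86]
```

View pics/crop1.png

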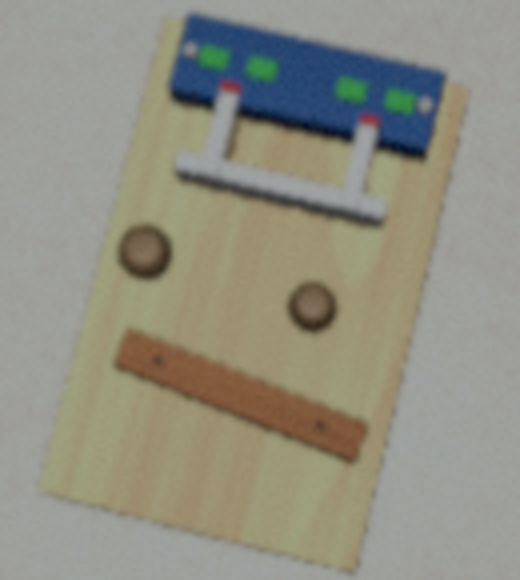

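The crop shows the left lump at (145,250) is the larger one (lump_b) and the right at (312,306) is lump_a. Cleat ends are at about (128,345) and (357,445), the fence front runs from (178,172) to (383,220), and the board's near corners are (42,490) and (357,573).

```bash
python3 - <<'E'
from h import *
mt,ms=cam('top'),cam('scene');C=lambda u,v:(u/4+215-.375,v/4+140-.375)
for n,a,b in(('b',(251,202.8),(292.5,239)),('a',(292.8,216.6),(269.9,200.8))): 
    p,e=tri(mt,a,ms,b);print('lump',n,p.round(4),e.round(4))
gt=[(267.9,154),(280.2,156.6),(302.5,162.1),(314.5,164.8)];gs=[(225.9,249.6),(219.2,237.8),(207.9,217),(202.4,206.8)]
G=np.array([tri(mt,a,ms,b)[0] for a,b in zip(gt,gs)]);print('green',G.round(4))
Gp=np.array([plane(mt,a,.054) for a in gt]);d=Gp[0]-Gp[3]+Gp[1]-Gp[2];print(Gp.round(4),'yaw top',np.degrees(np.arctan2(-d[0],d[1])))
Gp2=np.array([plane(ms,a,.054) for a in gs]);d=Gp2[0]-Gp2[3]+Gp2[1]-Gp2[2];print(Gp2.round(4),'yaw scene',np.degrees(np.arctan2(-d[0],d[1])))
nl,nr=plane(mt,C(42,490),.018),plane(mt,C(357,573),.018);d=nl-nr;print('near edge',nl,nr,np.linalg.norm(d),np.degrees(np.arctan2(-d[0],d[1])))
fr=plane(mt,C(468,88),.018);d=fr-nr;print('right edge len',np.linalg.norm(d),np.degrees(np.arctan2(d[1],d[0])))
yaw=np.arctan2(d[1],d[0]);ex=np.array([np.cos(yaw),np.sin(yaw),0]);J=(nl+nr)/2+.15*ex;print('jig',J)
hl,hr=C(157,359),C(321,426)
A,B=plane(mt,hl,.048),plane(mt,hr,.048);d=A-B;print('cleat c',(A+B)/2,'yaw',np.degrees(np.arctan2(-d[0],d[1])),np.linalg.norm(d))
E=[plane(mt,C(u,v),.048) for u,v in((131,330),(368,425),(355,462),(115,365))];print(np.array(E).round(4),np.mean(E,0))
d=E[0]+E[3]-E[1]-E[2];print('yaw edges',np.degrees(np.arctan2(-d[0],d[1])))
f1,f2=plane(mt,C(176,165),.058),plane(mt,C(383,213),.058);d=f1-f2;print('fence top front',f1,f2,np.linalg.norm(d),np.degrees(np.arctan2(-d[0],d[1])))
# tub by rim in scene
S=cv2.imread('pics/scene0.png')
E
```

```text
lump b [0.6206 0.0858 0.0274] 0.0008
lump a [ 0.582  -0.0332  0.0286] 0.0005
green [[ 0.7563  0.0387  0.0571]
 [ 0.7486  0.0041  0.0565]
 [ 0.7331 -0.0591  0.0567]
 [ 0.7253 -0.0926  0.057 ]]
[[ 0.7572  0.0388  0.054 ]
 [ 0.7498  0.0038  0.054 ]
 [ 0.7341 -0.0593  0.054 ]
 [ 0.7265 -0.0931  0.054 ]] yaw top -13.409286404702708
[[ 0.7551  0.0364  0.054 ]
 [ 0.7473  0.0025  0.054 ]
 [ 0.7319 -0.0613  0.054 ]
 [ 0.7236 -0.0951  0.054 ]] yaw scene -13.5028713127095
near edge [0.45230097 0.15517745 0.018     ] [ 0.39802308 -0.06575447  0.018     ] 0.22750165422450516 -13.802888338788295
right edge len 0.3582869084780483 -12.863983748458612
jig [0.57139722 0.01131589 0.018     ]
cleat c [0.51958579 0.01736098 0.048     ] yaw -21.616757206020424 0.12192380904396827
[[ 0.5621  0.0925  0.048 ]
 [ 0.4982 -0.0714  0.048 ]
 [ 0.4728 -0.0627  0.048 ]
 [ 0.5375  0.103   0.048 ]] [0.51763716 0.015364   0.048     ]
yaw edges -21.316857956606672
fence top front [0.67737062 0.06318581 0.058     ] [ 0.64437896 -0.08104461  0.058     ] 0.1479556214834216 -12.884327189482015
```

```bash
python3 -m crank '[[0.09,0.17,0,-0.05,1],[0.09,0.17,0,-0.05,1],[0.09,0.17,0,-0.05,1],[0.09,0.17,0,-0.05,1],[0.09,0.17,0,-0.05,1],[0.09,0.17,0,-0.05,1],[0.09,0.17,0,-0.05,1],[0.09,0.17,0,-0.05,1]]' 30
python3 -m crank '[[0.09,0.17,0,-0.05,1],[0.09,0.17,0,-0.05,1],[0.09,0.17,0,-0.05,1],[0.09,0.17,0,-0.05,1],[0.09,0.17,0,-0.05,1],[0.09,0.17,0,-0.05,1],[0.09,0.17,0,-0.05,1],[0.09,0.17,0,-0.02,1]]'
cat >> h.py <<'E'
from scipy.spatial.transform import Rotation as Ro
def rel(xyz,ang=None):
    o=r.get_obs();p=np.array(o['tcp_pos']);y=Ro.from_rotvec(o['orientation']).as_matrix()[:,1]
    a=np.degrees(np.arctan2(y[1],y[0]));s=''
    if ang is not None: s=f'turn {((ang-a+90)%180-90)/45:.3f}'
    print('t',round(o['clock'],2),'tcp',p.round(4),'yang',round(a,1),'units',((np.array(xyz)-p)/.2).round(3),s,'F',np.round(o['contact_force'],1),'w',round(o['grip_width'],4),round(o['gripper_force'],1))
E
python3 - <<'E'
from h import *
rel([.582,-.0332,.2],76.6)
E
```

```text
clock: 0.82
tcp_pos: [0.4152, -0.3445, 0.2002]
orientation: [-3.138, -0.152, 0.0]
contact_force: [1.0, 0.1, 0.5]
grip_width: 0.0856
gripper_force: 0.0
clock: 1.48
tcp_pos: [0.5592, -0.0726, 0.2002]
orientation: [3.127, -0.304, -0.0]
contact_force: [0.8, -0.3, -0.4]
grip_width: 0.0852
gripper_force: 0.0
t 1.48 tcp [ 0.5592 -0.0726  0.2002] yang -101.1 units [ 0.114  0.197 -0.001] turn -0.051 F [ 0.8 -0.3 -0.4] w 0.0852 0.0
```

```bash
python3 -m crank '[[0.06,0.1,0,-0.05,1],[0.054,0.097,0,0,1],[0,0,0,0,1],[0,0,0,0,1]]'
python3 - <<'E'
from h import *
rel([.582,-.0332,.018],76.6)
m=cam('wrist');f=r.grab_frame('wrist');cv2.imwrite('pics/w1.png',f)
for n,p in(('a',[.582,-.0332,.027]),('b',[.6206,.0858,.026])):print(n,proj(m,[p]).round(1))
h=cv2.cvtColor(f,cv2.COLOR_BGR2HSV);k=cv2.inRange(h,(5,70,0),(20,255,130));n,l,s,c=cv2.connectedComponentsWithStats(k)
for i in range(1,n):
    if s[i,4]>150:print(s[i],c[i].round(1))
E
```

```text
clock: 1.82
tcp_pos: [0.5817, -0.0334, 0.1999]
orientation: [-3.121, 0.358, 0.001]
contact_force: [0.2, -0.7, -0.7]
grip_width: 0.0856
gripper_force: 0.0
t 1.82 tcp [ 0.5817 -0.0334  0.1999] yang -103.1 units [ 0.001  0.001 -0.909] turn -0.007 F [ 0.2 -0.7 -0.7] w 0.0856 0.0
a [[283.3 173.8]]
b [[170.1 164.2]]
[  171     0   187   301 14572] [288.7 204.4]
[ 516    0   44   82 2847] [541.1  42.2]
[193  51  22  44 470] [199.2  71.8]
[ 150  146   40   36 1107] [168.6 163.3]
[530 189  30  58 837] [545.8 227.8]
```

View pics/w1.png

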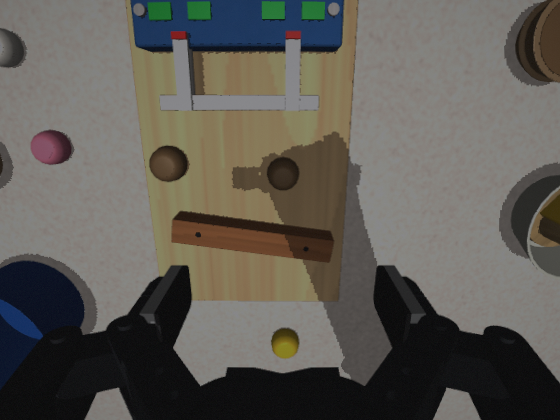

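The wrist view shows lump_a at (283,174) and lump_b at (169,163). Both match the projected triangulated points within 2 px, so I descend on lump_a.

```bash
python3 -m crank '[[0,0,-0.2,0,1],[0,0,-0.2,0,1],[0,0,-0.2,0,1],[0,0,-0.2,0,1],[0,0,-0.1,0,1],[0,0,0,0,1],[0,0,0,0,-1],[0,0,0,0,-1]]' 30
python3 -m crank '[[0,0,0,0,-1],[0,0,0,0,-1],[0,0,0,0,-1],[0,0,0,0,-1],[0,0,0,0,-1],[0,0,0,0,-1]]'
```

```text
clock: 2.53
tcp_pos: [0.5828, -0.0359, 0.022]
orientation: [3.12, -0.365, 0.004]
contact_force: [-0.0, 0.7, 0.9]
grip_width: 0.0639
gripper_force: 0.0
clock: 3.03
tcp_pos: [0.5817, -0.0349, 0.0206]
orientation: [-3.121, 0.362, -0.001]
contact_force: [0.1, -0.0, 0.2]
grip_width: 0.0
gripper_force: 0.0
```

```bash
python3 -m crank '[[0,0,0.2,0,1],[0,0,0.2,0,1],[0,0,0.2,0,1],[0,0,0.2,0,1],[0,0,0.1,0,1],[0,0,0,0,1]]'
cat > look.py <<'E'
from h import *
import sys
rel([0,0,0])
def brown(f,roi=(0,0,560,420),hi=(20,255,130),amin=40):
    x0,y0,x1,y1=roi;k=cv2.inRange(cv2.cvtColor(f,cv2.COLOR_BGR2HSV)[y0:y1,x0:x1],(5,60,0),hi)
    n,l,s,c=cv2.connectedComponentsWithStats(k)
    return [(c[i].round(1)+[x0,y0],s[i]) for i in range(1,n) if s[i,4]>amin]
for n,roi in(('scene',(180,165,370,290)),('wrist',(120,100,380,300)),('top',(228,180,335,260))):
    m=cam(n);f=r.grab_frame(n);cv2.imwrite(f'pics/{n}_{sys.argv[1]}.png',f)
    for c,s in brown(f,roi,(20,255,105 if n!='wrist' else 130),40):
        print(n,c,s[2:],plane(m,c,.027).round(4))
E
python3 look.py 2
```

```text
clock: 3.53
tcp_pos: [0.585, -0.0348, 0.2063]
orientation: [-3.119, 0.363, -0.016]
contact_force: [0.6, 0.2, 0.8]
grip_width: 0.0722
gripper_force: 0.0
t 3.53 tcp [ 0.585  -0.0348  0.2063] yang -103.3 units [-2.925  0.174 -1.032]  F [0.6 0.2 0.8] w 0.0722 0.0
scene [288.7 196.1] [  84   65 2247] [ 0.5368 -0.0175  0.027 ]
scene [229.7 214.7] [16 10 50] [ 0.6785 -0.0589  0.027 ]
scene [289.6 258.8] [154  65 570] [0.6603 0.1207 0.027 ]
scene [292.2 238.9] [ 19  20 280] [0.6204 0.0853 0.027 ]
scene [248.1 244.8] [17 11 72] [0.7013 0.037  0.027 ]
wrist [286.  213.1] [  179   200 13502] [ 0.5381 -0.0271  0.027 ]
wrist [169.2 165.8] [  40   36 1073] [0.622  0.0868 0.027 ]
top [251.5 203.9] [12 12 53] [0.6178 0.0841 0.027 ]
```

View pics/wrist_2.png

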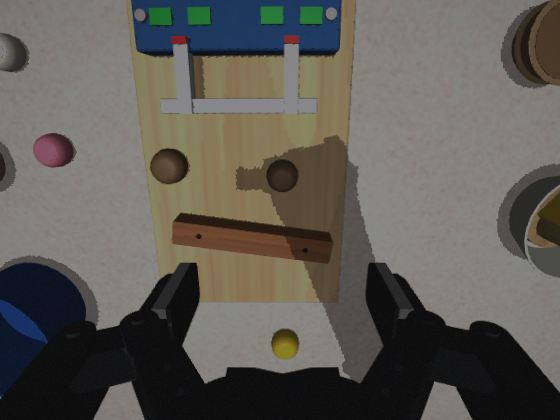

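The wrist view shows lump_a still near (282,176), barely moved after the fingers shut. I'll get its exact location from two wrist positions and the top view.

```bash
python3 - <<'E'
from h import *
rel([.582,-.0332,.018],76.6)
mw,mt,ms=cam('wrist'),cam('top'),cam('scene')
T=cv2.imread('pics/top_2.png');S=cv2.imread('pics/scene_2.png');T0=cv2.imread('pics/top0.png')
print(plane(mw,(282,176),.027),proj(mw,[[.582,-.0332,.027]]))
for I,n in((T,'t'),(S,'s')):
    m=dict(t=mt,s=ms)[n];print(n,proj(m,[[.582,-.0332,.027],[.6206,.0858,.026],r.get_obs()['tcp_pos']]).round(1))
W=cv2.imread('pics/wrist_2.png');c=W[150:200,255:310]
a=cv2.resize(np.clip(S[170:260,240:340].astype(float)*1.8,0,255).astype('uint8'),None,fx=4,fy=4)
b=cv2.resize(np.clip(W[140:260,220:350].astype(float)*1.8,0,255).astype('uint8'),None,fx=3,fy=3)
cv2.imwrite('pics/c3.png',np.hstack([a,b[:360]]))
E
```

```text
t 3.68 tcp [ 0.581  -0.0349  0.1997] yang -103.2 units [ 0.005  0.009 -0.908] turn -0.003 F [-0.   0.2 -0.5] w 0.0855 0.0
[ 0.57919835 -0.03291417  0.027     ] [[281.67154432 173.52977536]]
t [[292.7 216.8]
 [251.  203. ]
 [294.8 205.4]]
s [[269.8 201.3]
 [292.3 239.4]
 [269.1 138.9]]
```

View pics/c3.png

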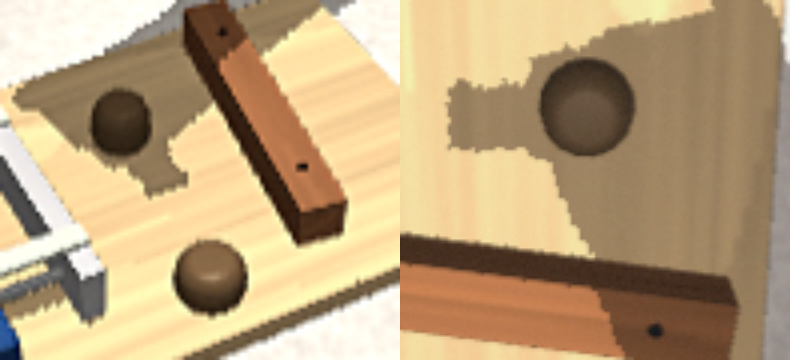

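```bash
python3 -m crank '[[0,0,-0.2,0,1],[0,0,-0.2,0,1],[0,0,-0.2,0,1],[0,0,-0.2,0,1],[0,0,-0.1,0,1],[0,0,0,0,1],[0,0,0,0,1],[0,0,0,0,1]]' 30
python3 - <<'E'
from h import *
rel([.582,-.0332,.018],76.6);print(proj(cam('scene'),[r.get_obs()['tcp_pos']]),proj(cam('wrist'),[r.get_obs()['tcp_pos']]))
a=r.grab_frame('scene')[130:265,220:350];b=r.grab_frame('wrist')
f=lambda i,k:cv2.resize(np.clip(i.astype(float)*1.8,0,255).astype('uint8'),None,fx=k,fy=k)
a=f(a,3);b=f(b,.7)[:294];H=max(len(a),len(b))
pad=lambda i:cv2.copyMakeBorder(i,0,H-len(i),0,0,cv2.BORDER_CONSTANT)
cv2.imwrite('pics/d4.png',np.hstack([pad(a),pad(b)]))
E
```

```text
clock: 4.35
tcp_pos: [0.5821, -0.0349, 0.0209]
orientation: [-3.121, 0.362, -0.001]
contact_force: [-0.2, 0.1, 1.6]
grip_width: 0.0854
gripper_force: 0.0
t 4.35 tcp [ 0.5821 -0.0349  0.0209] yang -103.2 units [-0.001  0.008 -0.015] turn -0.003 F [-0.2  0.1  1.6] w 0.0854 0.0
[[269.30480482 202.77826515]] [[284.52736561 240.92144772]]
```

View pics/d4.png

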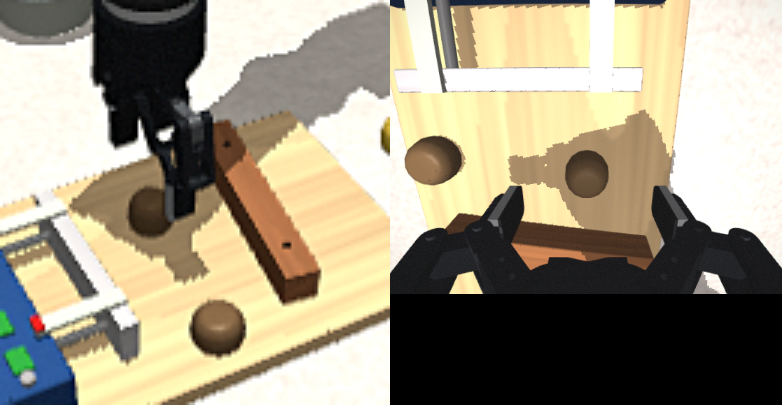

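```bash
python3 - <<'E'
from h import *
o=r.get_obs();p=np.array(o['tcp_pos']);R=Ro.from_rotvec(o['orientation']).as_matrix();print(R.round(3))
ms,mw=cam('scene'),cam('wrist')
for s in(-1,1):
  for dx in(-.011,.011):
    X=p+R@np.array([dx,s*.0427,-.013]);print(s,dx,X.round(4),proj(ms,[X])[0].round(1),proj(mw,[X])[0].round(1))
print('tri tip',tri(ms,(280,203),mw,(178,268)))
print(ray(mw,(280,210))[0], mw[2].round(3).tolist(), R.T@(ray(mw,(0,0))[0]-p))
for u in((178,268),(380,268)):print(plane(mw,u,.034).round(4))
# shut finger trial: joints-> fk unknown
print(o['joints'])
E
```

```text
[[ 0.973 -0.229  0.003]
 [-0.229 -0.973  0.   ]
 [ 0.003 -0.001 -1.   ]]
-1 -0.011 [0.5821 0.0092 0.0351] [281.9 208.6] [209.6 268. ]
-1 0.011 [0.6036 0.0041 0.0351] [273.2 211.8] [206.7 232.5]
1 -0.011 [ 0.5626 -0.0739  0.035 ] [264.9 186.2] [359.5 268.1]
1 0.011 [ 0.584  -0.079   0.0351] [256.6 189. ] [362.7 232.6]
tri tip (array([0.5960237 , 0.01450324, 0.06279262]), np.float64(0.005864537035405371))
[ 0.66249195 -0.05231431  0.19738669] [[-0.228, -0.974, -0.001], [-0.924, 0.217, 0.314], [-0.306, 0.073, -0.949]] [ 0.08180352 -0.00137361 -0.17506224]
[0.5857 0.0274 0.034 ]
[ 0.5592 -0.0856  0.034 ]
[ 0.06648309  0.55592644 -0.14783337  1.90534253  0.12333169  0.68584926
 -1.95687403]
```

The picture shows the fingertips well above the lump's base: wrist crop tips are at (520,187) and (655,187), which is about 190 px apart where 153 was expected. The true tips stand roughly 30–35 mm higher than the reported TCP implies, so I'll lower with a force check and measure again.

```bash
python3 -m crank '[[0,0,-0.05,0,1],[0,0,-0.05,0,1],[0,0,0,0,1]]'
python3 - <<'E'
from h import *
rel([.582,-.0332,.018],76.6)
ms,mw=cam('scene'),cam('wrist');a=r.grab_frame('scene')[130:230,220:330];b=r.grab_frame('wrist')[220:420,150:420]
f=lambda i,k:cv2.resize(np.clip(i.astype(float)*2.2,0,255).astype('uint8'),None,fx=k,fy=k,interpolation=cv2.INTER_CUBIC)
a=f(a,3);b=f(b,1.7);H=max(len(a),len(b))
pad=lambda i:cv2.copyMakeBorder(i,0,H-len(i),0,0,cv2.BORDER_CONSTANT)
cv2.imwrite('pics/d5.png',np.hstack([pad(a),pad(b)]))
p=np.array(r.get_obs()['tcp_pos']);R=Ro.from_rotvec(r.get_obs()['orientation']).as_matrix()
for h in(0,.013,.025,.035,.045,.055): print(h,[proj(mw,[p+R@np.array([dx,s*.0427,-h])])[0].round(0).tolist() for s in(-1,1) for dx in(-.011,.011)],proj(ms,[p+R@np.array([0,-.0427,-h])])[0].round(1))
E
```

```text
clock: 4.7
tcp_pos: [0.5804, -0.035, -0.0012]
orientation: [3.12, -0.362, -0.003]
contact_force: [-0.3, 0.1, -0.9]
grip_width: 0.0855
gripper_force: 0.0
t 4.7 tcp [ 0.5804 -0.035  -0.0012] yang -103.2 units [0.008 0.009 0.096] turn -0.003 F [-0.3  0.1 -0.9] w 0.0855 0.0
0 [[213.0, 257.0], [211.0, 223.0], [355.0, 257.0], [358.0, 223.0]] [278.1 220.5]
0.013 [[209.0, 268.0], [206.0, 232.0], [360.0, 268.0], [363.0, 232.0]] [278.2 216.7]
0.025 [[204.0, 279.0], [201.0, 242.0], [365.0, 279.0], [368.0, 242.0]] [278.2 213. ]
0.035 [[200.0, 290.0], [196.0, 251.0], [369.0, 290.0], [374.0, 251.0]] [278.3 209.9]
0.045 [[194.0, 302.0], [190.0, 261.0], [375.0, 302.0], [380.0, 261.0]] [278.3 206.7]
0.055 [[189.0, 316.0], [184.0, 272.0], [381.0, 316.0], [386.0, 272.0]] [278.4 203.5]
```

View pics/d5.png

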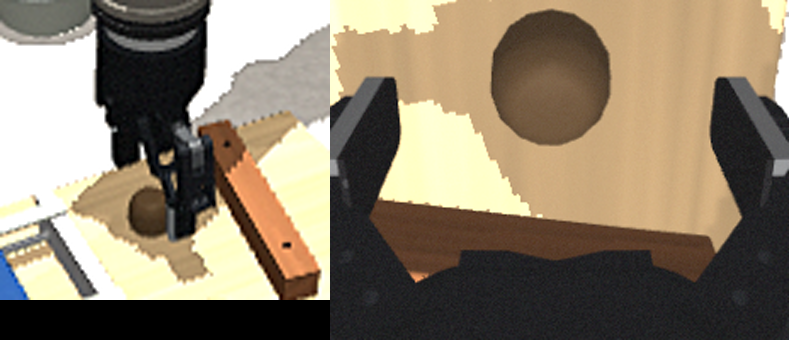

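The tips at panel (395,78) and (718,78) match a point about 47 mm behind the reported TCP while open (text says 13). So the real tips are about 34 mm higher than reported, with no lateral error. I go down 14 mm more and close.

```bash
python3 -m crank '[[0.005,0.005,-0.05,0,1],[0,0,-0.02,0,1],[0,0,0,0,1],[0,0,0,0,-1],[0,0,0,0,-1],[0,0,0,0,-1],[0,0,0,0,-1],[0,0,0,0,-1]]' 30
python3 -m crank '[[0,0,0,0,-1],[0,0,0,0,-1],[0,0,0,0,-1]]'
```

```text
clock: 5.47
tcp_pos: [0.5828, -0.034, -0.0132]
orientation: [3.121, -0.363, 0.001]
contact_force: [-0.2, 0.3, 2.1]
grip_width: 0.0339
gripper_force: 29.7
clock: 5.72
tcp_pos: [0.5828, -0.034, -0.0132]
orientation: [3.121, -0.363, 0.001]
contact_force: [-1.7, 0.0, 6.5]
grip_width: 0.0337
gripper_force: 30.0
```

```bash
python3 -m crank '[[0,0,0.1,0,-1],[0,0,0.2,0,-1],[0,0,0.2,0,-1],[0,0,0.18,0,-1],[-0.055,0.187,0,0,-1],[-0.055,0.187,0,0,-1],[-0.055,0.187,0,0,-1],[-0.055,0.187,0,0,-1]]'
python3 -m crank '[[-0.055,0.187,0,0,-1],[-0.055,0.187,0,0,-1],[-0.055,0.187,0,0,-1],[-0.055,0.187,0,0,-1],[-0.055,0.187,0,0,-1],[-0.055,0.187,0,0,-1],[0,0,0,0,-1],[0,0,0,0,-1]]'
python3 - <<'E'
from h import *
rel([.4727,.3392,.02])
E
```

```text
clock: 6.38
tcp_pos: [0.538, 0.1169, 0.1226]
orientation: [-3.12, 0.364, -0.001]
contact_force: [0.3, -0.1, -1.1]
grip_width: 0.034
gripper_force: 30.2
clock: 7.05
tcp_pos: [0.4708, 0.3433, 0.1221]
orientation: [-3.121, 0.353, 0.001]
contact_force: [0.1, -0.3, -0.6]
grip_width: 0.0339
gripper_force: 30.2
t 7.05 tcp [0.4708 0.3433 0.1221] yang -102.9 units [ 0.01 -0.02 -0.51]  F [ 0.1 -0.3 -0.6] w 0.0339 30.2
```

```bash
python3 -m crank '[[0.01,-0.02,-0.1,0,-1],[0,0,-0.2,0,-1],[0,0,-0.2,0,-1],[0,0,0,0,-1],[0,0,0,0,0.4],[0,0,0,0,0.4],[0,0,0,0,0.4],[0,0,0,0,0.4]]'
python3 -m crank '[[0,0,0.2,0,0.4],[0,0,0.2,0,0.4],[0,0,0.1,0,1],[0,0,0,0,1],[0,0,0,0,1]]'
python3 -m crank '[[0.092,-0.158,0,0,1],[0.092,-0.158,0,0,1],[0.092,-0.158,0,0,1],[0.092,-0.158,0,0,1],[0.092,-0.158,0,0,1],[0.092,-0.158,0,0,1],[0.092,-0.158,0,0,1],[0.092,-0.158,0,0,1]]'
python3 -m crank '[[0,0,0,0,1],[0,0,0,0,1]]'
python3 - <<'E'
from h import *
rel([.6206,.0858,-.014],76.6)
f=r.grab_frame('wrist');m=cam('wrist');print(proj(m,[[.6206,.0858,.026]]))
k=cv2.inRange(cv2.cvtColor(f,cv2.COLOR_BGR2HSV),(5,70,0),(20,255,140));n,l,s,c=cv2.connectedComponentsWithStats(k)
for i in range(1,n):
    if 300<s[i,4]<6000:print(s[i],c[i].round(1),plane(m,c[i],.028).round(4))
T=r.grab_frame('top');k=cv2.inRange(cv2.cvtColor(T,cv2.COLOR_BGR2HSV)[225:280,125:185],(0,60,0),(22,255,200));n,l,s,c=cv2.connectedComponentsWithStats(k)
print('tub brown',[(s[i,4],(c[i]+[125,225]).round(1),plane(cam('top'),c[i]+[125,225],.02).round(3)) for i in range(1,n) if s[i,4]>15])
E
```

```text
clock: 7.72
tcp_pos: [0.4763, 0.3371, 0.0249]
orientation: [-3.118, 0.363, -0.005]
contact_force: [-1.3, -0.6, 0.1]
grip_width: 0.0597
gripper_force: 0.0
clock: 8.13
tcp_pos: [0.476, 0.3371, 0.1254]
orientation: [-3.117, 0.362, -0.007]
contact_force: [-0.5, -0.3, -0.6]
grip_width: 0.0855
gripper_force: 0.0
clock: 8.8
tcp_pos: [0.6217, 0.0814, 0.1215]
orientation: [3.12, -0.362, -0.002]
contact_force: [1.6, 0.9, -0.1]
grip_width: 0.0854
gripper_force: 0.0
clock: 8.97
tcp_pos: [0.6221, 0.0797, 0.1213]
orientation: [3.118, -0.371, -0.002]
contact_force: [0.4, 0.8, -0.2]
grip_width: 0.0853
gripper_force: 0.0
t 8.97 tcp [0.6221 0.0797 0.1213] yang -103.6 units [-0.007  0.03  -0.676] turn 0.004 F [ 0.4  0.8 -0.2] w 0.0853 0.0
[[280.23383339 195.76372018]]
[ 346   56  101   56 3442] [393.6  82.9] [ 0.6912 -0.0228  0.028 ]
[472  58  25  56 837] [483.9  85.7] [ 0.6734 -0.094   0.028 ]
[403 134  28  37 350] [415.8 148.7] [ 0.6352 -0.0344  0.028 ]
[   0  160   56   87 3415] [ 22.7 196.8] [0.6737 0.3108 0.028 ]
tub brown [(np.int32(83), array([162.8, 253.3]), array([0.474, 0.335, 0.02 ]))]
```

Lump_a lies in the tub. Now lump_b.

```bash
python3 -m crank '[[-0.007,0.03,-0.15,0,1],[0,0,-0.2,0,1],[0,0,-0.2,0,1],[0,0,-0.12,0,1],[0,0,0,0,1],[0,0,0,0,1]]' 30
python3 -m crank '[[0,0,0,0,-1],[0,0,0,0,-1],[0,0,0,0,-1],[0,0,0,0,-1],[0,0,0,0,-1],[0,0,0,0,-1],[0,0,0,0,-1],[0,0,0,0,-1]]'
```

```text
clock: 9.57
tcp_pos: [0.6187, 0.091, -0.0126]
orientation: [3.121, -0.358, -0.005]
contact_force: [-0.1, -0.1, 0.7]
grip_width: 0.0856
gripper_force: 0.0
clock: 10.23
tcp_pos: [0.6216, 0.0895, -0.0096]
orientation: [-3.12, 0.363, -0.004]
contact_force: [-1.8, -0.7, 9.3]
grip_width: 0.0379
gripper_force: 29.3
```

```bash
python3 -m crank '[[0,0,0.1,0,-1],[0,0,0.2,0,-1],[0,0,0.2,0,-1],[0,0,0.18,0,-1],[0,0,0,0,-1]]'
python3 -m crank '[[-0.092,0.156,0,0,-1],[-0.092,0.156,0,0,-1],[-0.092,0.156,0,0,-1],[-0.092,0.156,0,0,-1],[-0.092,0.156,0,0,-1],[-0.092,0.156,0,0,-1],[-0.092,0.156,0,0,-1],[-0.092,0.156,0,0,-1]]'
python3 -m crank '[[0,0,0,0,-1],[0,0,0,0,-1]]'
python3 - <<'E'
from h import *
rel([.4727,.3392,.03])
E
```

```text
clock: 10.65
tcp_pos: [0.6257, 0.0905, 0.1333]
orientation: [-3.116, 0.363, -0.021]
contact_force: [1.0, 0.4, 0.0]
grip_width: 0.0375
gripper_force: 30.6
clock: 11.32
tcp_pos: [0.4723, 0.3402, 0.1249]
orientation: [-3.12, 0.363, -0.002]
contact_force: [0.3, -0.3, -0.4]
grip_width: 0.0378
gripper_force: 30.6
clock: 11.48
tcp_pos: [0.4715, 0.3417, 0.1249]
orientation: [-3.12, 0.354, -0.0]
contact_force: [0.3, 0.1, -0.9]
grip_width: 0.0376
gripper_force: 30.6
t 11.48 tcp [0.4715 0.3417 0.1249] yang -102.9 units [ 0.006 -0.013 -0.474]  F [ 0.3  0.1 -0.9] w 0.0376 30.6
```

```bash
python3 -m crank '[[0.006,-0.013,-0.1,0,-1],[0,0,-0.2,0,-1],[0,0,-0.15,0,-1],[0,0,0,0,-1],[0,0,0,0,0.4],[0,0,0,0,0.4],[0,0,0,0,0.4],[0,0,0,0,0.4]]'
python3 -m crank '[[0,0,0.1,0,0.4],[0,0,0.2,0,0.4],[0,0,0.15,0,1],[0,0,0,0,1],[0,0,0,0,1]]'
python3 -m crank '[[0,-0.19,0,0,1],[0,-0.19,0,0,1],[0,-0.19,0,0,1],[0,-0.19,0,0,1],[0,-0.19,0,0,1],[0,-0.19,0,0,1],[0,-0.19,0,0,1],[0,-0.19,0,0,1]]'
python3 -m crank '[[0,0,0,0,1],[0,0,0,0,1]]'
python3 - <<'E'
from h import *
rel([.468,.031,-.015],76.6)
T=r.grab_frame('top');mt=cam('top');cv2.imwrite('pics/top6.png',T);k=cv2.inRange(cv2.cvtColor(T,cv2.COLOR_BGR2HSV)[225:280,125:185],(0,60,0),(22,255,200));n,l,s,c=cv2.connectedComponentsWithStats(k)
print('tub brown',[(s[i,4],(c[i]+[125,225]).round(1),plane(mt,c[i]+[125,225],.02).round(3)) for i in range(1,n) if s[i,4]>15])
S=r.grab_frame('scene');ms=cam('scene');a=cv2.resize(S[150:300,180:380],None,fx=2,fy=2);b=cv2.resize(S[220:320,390:500],None,fx=3,fy=3)
cv2.imwrite('pics/e6.png',np.hstack([a,b]))
E
```

```text
clock: 12.15
tcp_pos: [0.4759, 0.3371, 0.0365]
orientation: [-3.118, 0.363, -0.004]
contact_force: [-0.9, -1.3, 0.3]
grip_width: 0.0596
gripper_force: 0.0
clock: 12.57
tcp_pos: [0.4762, 0.3377, 0.1278]
orientation: [-3.116, 0.362, -0.008]
contact_force: [-0.8, -0.0, -0.6]
grip_width: 0.0855
gripper_force: 0.0
clock: 13.23
tcp_pos: [0.4735, 0.0304, 0.124]
orientation: [3.12, -0.362, -0.001]
contact_force: [1.2, -0.4, -0.4]
grip_width: 0.0852
gripper_force: 0.0
clock: 13.4
tcp_pos: [0.4737, 0.0296, 0.1239]
orientation: [3.119, -0.371, -0.001]
contact_force: [-0.6, 1.5, 0.2]
grip_width: 0.0853
gripper_force: 0.0
t 13.4 tcp [0.4737 0.0296 0.1239] yang -103.6 units [-0.029  0.007 -0.694] turn 0.003 F [-0.6  1.5  0.2] w 0.0853 0.0
tub brown [(np.int32(132), array([161. , 252.5]), array([0.476, 0.34 , 0.02 ]))]
```

View pics/e6.png

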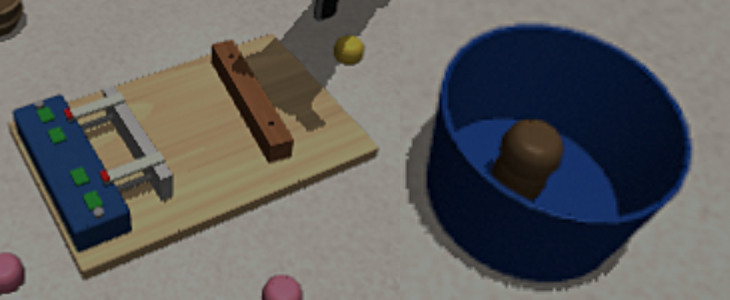

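Both lumps sit in the tub (one on the other) and the board is clear. The cleat is untouched at (250,100). Next I lower the fingers behind the cleat, open along the fence.

```bash
python3 -m crank '[[-0.03,0.007,0,0,1],[0,0,-0.19,0,1],[0,0,-0.19,0,1],[0,0,-0.19,0,1],[0,0,-0.12,0,1],[0,0,0,0,1],[0,0,0,0,1]]'
python3 - <<'E'
from h import *
J=np.array([.5714,.0113,0]);ex=np.array([.9728,-.2317,0]);ey=np.array([.2317,.9728,0])
rel([.468,.031,-.015],76.6);p=np.array(r.get_obs()['tcp_pos']);print('jig xy',ex@(p-J),ey@(p-J))
E
```

```text
clock: 14.08
tcp_pos: [0.4671, 0.035, -0.0143]
orientation: [3.121, -0.358, -0.005]
contact_force: [0.4, -0.3, -0.2]
grip_width: 0.0851
gripper_force: 0.0
t 14.08 tcp [ 0.4671  0.035  -0.0143] yang -103.1 units [ 0.005 -0.02  -0.004] turn -0.007 F [ 0.4 -0.3 -0.2] w 0.0851 0.0
jig xy -0.10697456574306548 -0.001107872646493726
```

```bash
python3 -m crank '[[0.039,-0.0093,0,0,1],[0.039,-0.0093,0,0,1],[0.039,-0.0093,0,0,1],[0.039,-0.0093,0,0,1],[0.039,-0.0093,0,0,1],[0.039,-0.0093,0,0,1],[0.039,-0.0093,0,0,1],[0.039,-0.0093,0,0,1]]'
python3 -m crank '[[0.039,-0.0093,0,0,1],[0.039,-0.0093,0,0,1],[0.039,-0.0093,0,0,1],[0.039,-0.0093,0,0,1],[0.039,-0.0093,0,0,1],[0.039,-0.0093,0,0,1],[0.02,-0.005,0,0,1],[0,0,0,0,1]]'
cat > st.py <<'E'
from h import *
J=np.array([.5714,.0113,0]);ex=np.array([.9728,-.2317,0]);ey=np.array([.2317,.9728,0])
rel([.468,.031,-.015],76.6);o=r.get_obs();p=np.array(o['tcp_pos']);print('tcp jig xy',ex@(p-J),ey@(p-J),'F along x',-ex@o['contact_force'])
m=cam('scene');S=r.grab_frame('scene');h=cv2.cvtColor(S,cv2.COLOR_BGR2HSV)
k=cv2.inRange(h,(8,110,20),(16,255,200));k[:165]=0;k[290:]=0;k[:,:180]=0;k[:,375:]=0
n,l,s,c=cv2.connectedComponentsWithStats(k)
for i in range(1,n):
    if s[i,4]>150:print('brown',s[i],c[i].round(1))
def g(k,nm):
    k[:165]=0;k[290:]=0;k[:,:180]=0;k[:,280:]=0;n,l,s,c=cv2.connectedComponentsWithStats(k)
    for i in range(1,n):
        if s[i,4]>4:
            q=plane(m,c[i],.062 if nm=='red' else .054)-J;print(nm,s[i,4],c[i].round(1),'jig',(ex@q).round(4),(ey@q).round(4))
g(cv2.inRange(h,(45,100,40),(85,255,255)),'green')
g(cv2.inRange(h,(0,150,60),(6,255,255))|cv2.inRange(h,(172,150,60),(180,255,255)),'red')
cv2.imwrite('pics/st.png',S)
E
python3 st.py
```

```text
clock: 14.75
tcp_pos: [0.5314, 0.0186, -0.0137]
orientation: [3.121, -0.363, -0.0]
contact_force: [-2.6, 1.0, 1.1]
grip_width: 0.0858
gripper_force: 1.1
clock: 15.42
tcp_pos: [0.5833, 0.0062, -0.0136]
orientation: [-3.12, 0.364, -0.003]
contact_force: [-0.2, -0.0, 0.5]
grip_width: 0.0854
gripper_force: 0.0
t 15.42 tcp [ 0.5833  0.0062 -0.0136] yang -103.3 units [-0.576  0.124 -0.007] turn -0.002 F [-0.2 -0.   0.5] w 0.0854 0.0
tcp jig xy 0.012725934798924574 -0.0022389211524737685 F along x 0.17143723658578075
brown [ 249  182   47   63 1091] [272.1 213.5]
green 45 [202.4 206.8] jig 0.1727 -0.0683
green 51 [207.9 217.1] jig 0.173 -0.0332
green 60 [219.2 237.8] jig 0.1732 0.0323
green 62 [225.9 249.6] jig 0.1729 0.0669
red 15 [213.6 206.1] jig 0.1522 -0.0509
red 19 [231.9 237.4] jig 0.1518 0.0497
```

```bash
python3 -m crank '[[0.039,-0.0093,0,0,1],[0.039,-0.0093,0,0,1],[0.039,-0.0093,0,0,1],[0.03,-0.007,0,0,1],[0.03,-0.007,0,0,1],[0.02,-0.005,0,0,1],[0,0,0,0,1],[0,0,0,0,1]]'
python3 st.py
python3 - <<'E'
import cv2,numpy as np
from h import *
S=cv2.imread('pics/st.png')[170:290,180:340];T=r.grab_frame('top')[140:285,225:345]
a=cv2.resize(S,None,fx=3,fy=3,interpolation=cv2.INTER_CUBIC);b=cv2.resize(T,None,fx=2.4,fy=2.4,interpolation=cv2.INTER_CUBIC)
b=cv2.copyMakeBorder(b,0,360-len(b),0,0,cv2.BORDER_CONSTANT) if len(b)<360 else b[:360]
cv2.imwrite('pics/f7.png',np.clip(np.hstack([a,b])*1.5,0,255).astype('uint8'))
E
```

```text
clock: 16.13
tcp_pos: [0.6215, -0.0028, -0.0137]
orientation: [-3.121, 0.363, -0.001]
contact_force: [-0.5, -0.0, 1.0]
grip_width: 0.0856
gripper_force: 0.0
t 16.13 tcp [ 0.6215 -0.0028 -0.0137] yang -103.3 units [-0.768  0.169 -0.007] turn -0.003 F [-0.5 -0.   1. ] w 0.0856 0.0
tcp jig xy 0.052018794591481045 -0.0021467764367274524 F along x 0.45436530837932737
brown [233 188  46  63 745] [258.9 219.2]
green 45 [202.4 206.8] jig 0.1727 -0.0683
green 51 [207.9 217.1] jig 0.173 -0.0332
green 60 [219.2 237.8] jig 0.1732 0.0323
green 62 [225.9 249.6] jig 0.1729 0.0669
red 13 [212.6 206.5] jig 0.1545 -0.0509
red 15 [230.7 237.8] jig 0.1544 0.0496
```

View pics/f7.png

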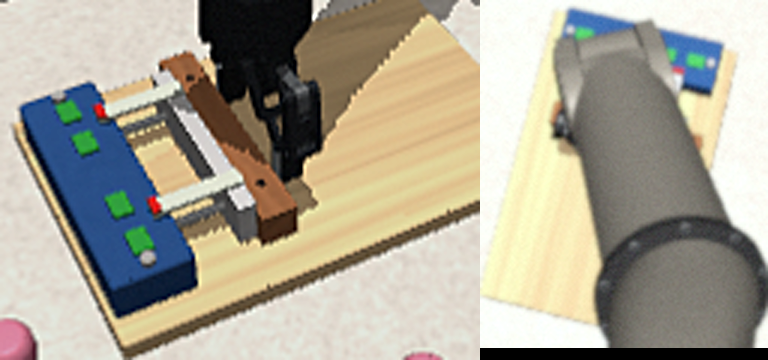

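The cleat lies flat and square on the fence (from (180,65) to (285,225) in the left panel), roughly central, with both pointers moved equally. I push gently on.

```bash
python3 -m crank '[[0.02,-0.0047,0,0,1],[0.02,-0.0047,0,0,1],[0.02,-0.0047,0,0,1],[0.015,-0.0035,0,0,1],[0,0,0,0,1],[0,0,0,0,1],[0,0,0,0,1],[0,0,0,0,1]]'
python3 st.py
```

```text
clock: 16.9
tcp_pos: [0.6327, -0.0056, -0.0141]
orientation: [3.12, -0.363, -0.01]
contact_force: [-9.1, 1.5, 6.4]
grip_width: 0.0856
gripper_force: 4.7
t 16.9 tcp [ 0.6327 -0.0056 -0.0141] yang -103.3 units [-0.823  0.183 -0.005] turn -0.003 F [-9.1  1.5  6.4] w 0.0856 4.7
tcp jig xy 0.06351283384290035 -0.0022650486896917867 F along x 9.164107980896622
brown [229 189  46  64 760] [254.3 221.1]
green 43 [202.3 206.7] jig 0.173 -0.0686
green 52 [207.9 217. ] jig 0.1729 -0.0334
green 58 [219.1 237.8] jig 0.1734 0.0321
green 62 [225.9 249.6] jig 0.1729 0.0669
red 13 [208.4 208.5] jig 0.1649 -0.0491
red 17 [225.8 239.9] jig 0.1654 0.0501
```

```bash
python3 -m crank '[[0.015,-0.0036,0,0,1],[0.015,-0.0036,0,0,1],[0.015,-0.0036,0,0,1],[0,0,0,0,1],[0,0,0,0,1],[0,0,0,0,1],[0,0,0,0,1],[0,0,0,0,1]]'
python3 st.py
```

```text
clock: 17.62
tcp_pos: [0.6392, -0.0072, -0.0143]
orientation: [3.12, -0.362, -0.017]
contact_force: [-15.8, 3.7, 11.2]
grip_width: 0.085
gripper_force: 8.1
t 17.62 tcp [ 0.6392 -0.0072 -0.0143] yang -103.2 units [-0.856  0.191 -0.004] turn -0.003 F [-15.8   3.7  11.2] w 0.085 8.1
tcp jig xy 0.07021680222542331 -0.0023307500492213626 F along x 16.266331651662142
brown [226 190  46  65 769] [251.3 222.1]
green 33 [201.7 206.3] jig 0.1737 -0.0704
green 52 [207.9 217. ] jig 0.1729 -0.0334
green 46 [218.4 237.3] jig 0.1742 0.0303
green 64 [225.8 249.5] jig 0.1729 0.0665
red 13 [205.4 209.5] jig 0.1717 -0.0492
red 16 [222.8 241.2] jig 0.1721 0.0507
```

```bash
python3 -m crank '[[0,0,0,0,1],[0,0,0,0,1],[0,0,0,0,1],[0,0,0,0,1],[0,0,0,0,1],[0,0,0,0,1],[0,0,0,0,1],[0,0,0,0,1]]'
python3 st.py
python3 - <<'E'
from h import *
J=np.array([.5714,.0113,0]);ex=np.array([.9728,-.2317,0]);ey=np.array([.2317,.9728,0])
S=cv2.imread('pics/st.png');m=cam('scene')
h=cv2.cvtColor(S,cv2.COLOR_BGR2HSV);v=h[...,2].astype(int)
# top face mask: brown; print contour hull corners as jig coords at z=.048
k=cv2.inRange(h,(8,110,20),(16,255,220));k[:165]=0;k[290:]=0;k[:,:180]=0;k[:,300:]=0
for y in(-.068,.054):
    q=proj(m,[J+ex*.097+ey*y+[0,0,.048]])[0];x0,y0=q.round().astype(int)
    w=v[y0-5:y0+6,x0-5:x0+6];print(q.round(1));print(w)
E
```

```text
clock: 18.33
tcp_pos: [0.6391, -0.0073, -0.0143]
orientation: [3.12, -0.362, -0.017]
contact_force: [-15.4, 2.9, 11.8]
grip_width: 0.0854
gripper_force: 8.1
t 18.33 tcp [ 0.6391 -0.0073 -0.0143] yang -103.2 units [-0.856  0.191 -0.003] turn -0.003 F [-15.4   2.9  11.8] w 0.0854 8.1
tcp jig xy 0.07019830117427824 -0.002353048589164391 F along x 15.649872570163234
brown [226 190  46  65 771] [251.4 222.2]
green 33 [201.7 206.3] jig 0.1737 -0.0704
green 52 [207.9 217. ] jig 0.1729 -0.0334
green 46 [218.4 237.3] jig 0.1742 0.0303
green 65 [225.8 249.5] jig 0.173 0.0667
red 14 [205.3 209.6] jig 0.172 -0.049
red 17 [222.6 241.1] jig 0.1722 0.0502
[234.3 197.9]
[[102 104 107 105 100  96  98 100 101 105 151]
 [101 104 106 107 102  93  94  97 100 101 123]
 [ 99 102 105 108 104 100  94  95 100 101 102]
 [108 100 103 106 108 105 100  99 100 104 106]
 [126  95 101 105 110 105  91  84  93 105 110]
 [142 109 109 104 110  94   7   3  54  94 100]
 [142 163 142 101 107 117  62  24  73  49  49]
 [158 144 153  88 104 114 123  59  53  51  51]
 [160  75  75  83  98 101 107  59  56  55  53]
 [164  82  81  82  84  51  52  56  58  57  53]
 [148  80  75  65  65  48  55  58  59  58  55]]
[257.7 234. ]
[[110 112 113 110 109 109 106 106 113  79  40]
 [106 111 114 112 107 105 105 105 108 116  79]
 [102 109 112 114 111 107 108 106 105 109 119]
 [102 107 109 114 118  95  92 102 106 105 112]
 [ 89 106 108 113 113  11   7  62 108 104 107]
 [ 96 104 106 111  97  39   5  51 107 103 104]
 [160 109 104 108 116  99  63 115 105 103 102]
 [145 130  96 104 109 114 117 113 105 101 101]
 [146 146 105 103 105 109 111 113 107 101 100]
 [146 145 153 104 103 106 108 112 111 104 100]
 [147 148 148 128  93 105 107 110 113 110 106]]
```

```bash
python3 - <<'E'
from h import *
J=np.array([.5714,.0113,0]);ex=np.array([.9728,-.2317,0]);ey=np.array([.2317,.9728,0])
m=cam('scene');q=[plane(m,u,.048)-J for u in((235.7,198.2),(258.6,233.5))]
q=[np.array([ex@i,ey@i]) for i in q];d=q[1]-q[0];print(q,np.linalg.norm(d),'yaw',np.arctan2(-d[0],d[1]))
E
```

```text
[array([ 0.09452456, -0.06574328]), array([0.09469508, 0.05371398])] 0.11945738237046975 yaw -0.001427415099842694
```

```bash
python3 -c "
from bench import r
print(r.hand_in())"
```

```text
the job is handed in; nothing more can be done
None
```

I handed the job in with both lumps in the blue tub and the cleat held flat and square on the fence, about 6 mm off centre, with both pointers mid-green at about 20 mm of travel. I measured these from the camera images; the hand-in gave no verdict.

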